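# Centre the tub and tare the portion scale

### The job

The empty blue tub has been put down to one side on the portion scale. Gently slide it with your fingers from outside, never gripping, tipping or lifting it, until it sits in the middle of the steel platter, and take your hand off it; then press the green tare key lightly, well down, for a moment and let it come back up. Leave the other keys, the cup, the paper roll and the sauce bottle alone.

Things in the scene. Friction and masses are not known exactly. Their poses are not given: they have to be found in the camera images.
- scale: portion scale, fixed to the worktop, grey plastic body 250 mm wide (its y) by 300 mm deep (its x) by 78 mm high; origin at the worktop under the middle of the body; its -x side, towards the robot, is the black key panel, which slopes 12 degrees upwards to its +x and ends 64 mm above the worktop; z up. On top, a steel platter 190 mm (x) by 230 mm (y). The platter carries a small orange day-dot sticker, of no importance
- platter_mid (a point): the centre of the platter's flat top face, 78 mm above the worktop and 45 mm along +x from the scale's origin; axes as the scale's
- tub: empty loose open-topped blue plastic tub, straight upright walls, 140 mm (its x) by 110 mm (its y) by 45 mm high, walls 4 mm, about 0.15 kg; origin at the centre of its underside, z up. It stands on the platter 55 to 85 mm to the left or the right (along the scale's y) of the middle, roughly square to the scale, overhanging the edge by up to 25 mm; it slides easily on the steel
- tare_top (a point): centre of the top of the green tare key, third of four from the left as seen by the robot; key cap 24 mm up the slope by 30 mm wide (scale's y), standing 8 mm proud of the panel at rest; the point's x points up the slope (12 degrees above level), y as the scale's y, z out of the panel. The keys are 50 mm apart along y, and the key row is about 60 mm from the platter's edge
- tare_key (a joint): how far the green tare key is pressed, m: 0 at rest, 0.004 fully down; it moves along -z of tare_top against a spring (1.5 N at the start, 4.5 N fully down) and comes back up when let go; it counts as pressed beyond 0.0025
- power_key (a joint): travel of the red power key (leftmost, as seen by the robot), m: 0 at rest, 0.004 fully down; leave alone
- unit_key (a joint): travel of the white unit key (second from the left), m: 0 at rest, 0.004 fully down; leave alone
- print_key (a joint): travel of the white print key (rightmost), m: 0 at rest, 0.004 fully down; leave alone
- cup: loose steel cup, 74 mm across, 85 mm high, standing on the worktop beside the scale; origin at the centre of its foot
- till_roll: loose white paper roll standing on end, 76 mm across, 57 mm high, on the worktop beside the scale; origin at the centre of its underside
- sauce: loose red sauce bottle with a white cap, 56 mm across, 150 mm high, on the worktop left of the scale; origin at the centre of its foot
Things that resemble listed ones, but are neither listed nor needed, are in the scene too. Several things have the shape of the tub; the one meant has the colours described above.

How it is judged:
By the outcome, as a careful person would: the job done as asked, in the order asked, and still so for the second after the job is handed in, with the robot touching nothing.
It also fails if it takes over 48 s, if anything falls off the work surface, if the arm or the gripper's body presses on something with over 40 N, if the wrist force passes 120 N, or if a joint passes its speed limit or range.

### The arm

A 6-joint arm with a two-finger parallel gripper is mounted at the origin on the work surface. World frame = base frame: x ahead of the robot, y to its left, z up, the work surface at z = 0. Lengths are in m, angles in rad, forces in N, time in s.
With the tool pointing down it reaches from about 0.225 to 0.875 m from the base axis. Payload 3.4 kg.
Tool frame: the origin (TCP) lies at the very end of the fingers, on their centre line; the grasp point (between the pads) lies 19 mm behind it; z points along the fingers, y is the line along which they close (so a half turn about z gives the same grasp; the last joint's range is limited). The gripper opens to 85 mm and grips with 20 to 120 N. Pads are 22 mm wide; open, the fingers measure 114 mm over their backs; the gripper's body (76 mm by 85 mm) begins 54 mm behind the grasp point. The pads swing forward as they close: fully open they stand 13 mm farther back than shut.
Start: joints at [1.176, 0.276, 1.505, -0, 1.361, -0.121], TCP at [0.155, 0.554, 0.231] pointing down, gripper open.
Joint ranges: [-2.89, 2.89], [-0.75, 2.08], [0.22, 2.7], [-1.18, 4.32], [0.11, 2.71], [-2.7, 2.7]. Speed limits (rad/s): [2.57, 2.57, 3.14, 3.14, 3.14, 3.14].

### API

Orientations are given as a unit quaternion [w, x, y, z].
In Python, from rig import manip, get_image, camera_info gives the robot as it stands. The module is installed in compiled form; this text tells all that it offers.
- The arm moves only by the shell command python3 -m crank 'ROWS' [FORCE]. ROWS is a JSON object of lists of equal length, an entry for each row: "translation": the shift along the tool's x, y, z in mm, a list of three; "roll": the turn about the tool's z in rad; "fingers": the opening, from 0 (shut) to 1 (fully open). A call has 1 to 8 rows; each row shifts and turns the commanded pose from where the row before left it, along the tool's axes as they then stand; what a row does not reach is not made up. A row lasts 1/10 s, in which the tool goes at most 50 mm and 8.59 degrees, less where a joint would pass 70% of its speed; a pose out of reach is approached as far as the arm can. A call is refused whole if a number of a shift passes 50 or a number of a turn 0.15, either way. A call with a gripper value outside its range is refused whole. The fingers move at their own pace and stop on an object; FORCE is the grip in N (left out, the last holds). Time passes only in rows, so rows that do not move let the fingers close. It gives the time, the measured TCP pose, the force, the opening and the grip force at its end, in the units of the state.
- manip.get_state(): the state, without advancing time (a new reading comes with each control period).
- get_image(name): name is "side" or "top"; returns the picture (384x512x3 uint8, blue, green, red); there is no depth.
- camera_info(name): a dict with "mtx" (3x3 intrinsics, pixels), "rvec" (rotation vector, rad) and "tvec" (3), from world to camera coordinates, as OpenCV has them. Camera axes: x right, y down, z forward; pixel columns grow to the right and rows downward; lengths in m; the calibration is good to about 2 mm. A picture is of the moment at which its call begins. camera_info takes no time and is no camera call.
- manip.sign_off(): hands the job in; it is judged then, once.
The state is a dict: "clock": time; "qpos": joint angles; "qd": joint speeds; "effort": joint torques, N m; "position": TCP position; "ee_rot": TCP orientation; "contact_force": force on the tool from outside, world axes, zero at the start; "moment": the same for the moment, N m; "width": finger opening in m; "gripper_force": force on a finger pad.
Only numpy, scipy, OpenCV 4.12 (cv2) and the standard library are available. Lean on these libraries where they do the work, as an engineer would, in place of code of your own. Each camera call takes 0.05 s, during which the arm holds its last target. There are 200 camera calls.

## Working session

There is one attempt and no reset: what is moved stays moved. The work goes in short steps, Python scripts to look and compute and a shell command to move; the robot and the scene stay as the last step left them, time stands still between calls to the robot, and variables do not carry over. Pictures are saved under pics/ and viewed, at most 10 in all, crops included, and the job is handed in when it is done.

```bash
mkdir -p pics; python3 - <<'E'
from rig import manip,get_image,camera_info
import cv2,numpy as np
for n in("top","side"):
    cv2.imwrite(f"pics/{n}0.png",get_image(n)); c=camera_info(n); print(n,c)
s=manip.get_state();print(s["clock"],s["position"],s["ee_rot"],s["width"])
E
```

```text
top {'mtx': array([[408.97519683,   0.        , 253.88150619],
       [  0.        , 408.97519683, 193.48429512],
       [  0.        ,   0.        ,   1.        ]]), 'rvec': array([ 2.13212895, -2.18637603,  0.17366216]), 'tvec': array([0.09584243, 0.56491754, 1.18608501])}
side {'mtx': array([[405.05678881,   0.        , 250.37952571],
       [  0.        , 405.05678881, 191.77769842],
       [  0.        ,   0.        ,   1.        ]]), 'rvec': array([ 2.24501696, -0.15080295,  0.07999028]), 'tvec': array([-0.54664145,  0.17300338,  1.04004482])}
0.1 [0.1552847  0.55313693 0.23052057] [-2.16970011e-04  1.36460763e-01  9.90645125e-01 -8.05734864e-04] 0.0853513256510506
```

View pics/top0.png

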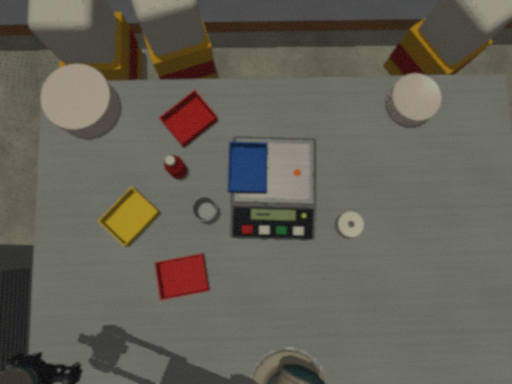

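View pics/side0.png

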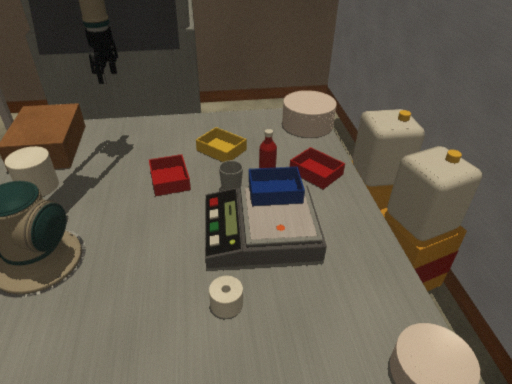

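Top view: the blue tub is at (248,167), on the left (+y) of the platter. The other tub-shaped things are red (189,118), red (182,276) and yellow (129,216), so only the blue one fits. The green key is at about (281,231), the cup at (206,210), the sauce bottle at (175,166) and the roll at (350,224). I'll confirm in one enlarged crop.

```bash
python3 - <<'E'
import cv2
i=cv2.imread("pics/top0.png")[125:250,160:330]
cv2.imwrite("pics/crop0.png",cv2.resize(i,None,fx=4.7,fy=4.7,interpolation=cv2.INTER_CUBIC))
E
```

```text
(no output)
```

View pics/crop0.png

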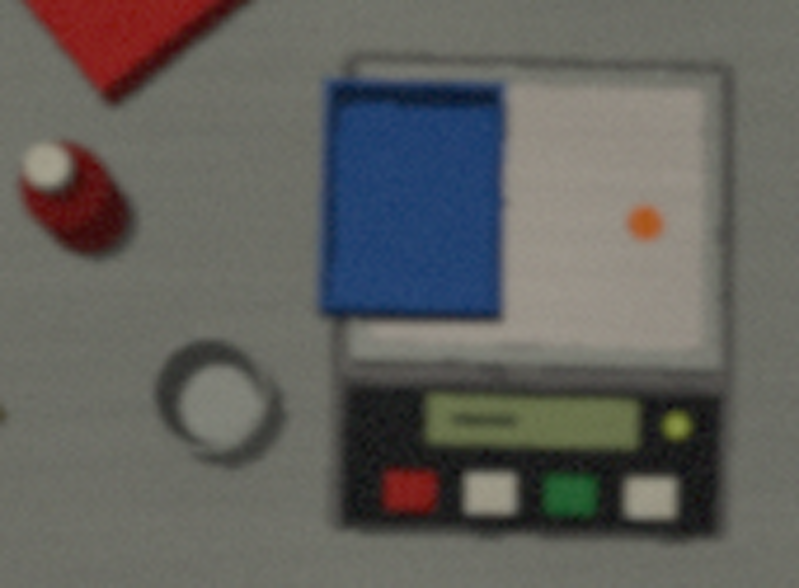

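```bash
cat > h.py <<'E'
import cv2,numpy as np
from rig import manip,get_image,camera_info
def w(px,z,n="top"):
    c=camera_info(n);R=cv2.Rodrigues(c["rvec"])[0]
    d=cv2.undistortPoints(np.array(px,float).reshape(-1,1,2),c["mtx"],None)[:,0]
    d=np.c_[d,np.ones(len(d))]@R;o=-R.T@c["tvec"].ravel()
    return (o+d*((z-o[2])/d[:,2])[:,None])[:,:2]
def crop(p,s=4.7,o=(160,125)): return (np.array(p,float)+.5)/s-.5+o
E
python3 - <<'E'
from h import *
np.set_printoptions(precision=4,suppress=True)
t=w(crop([(330,82),(503,84),(500,317),(320,315)]),.123);print("tub",t,t.mean(0))
e=(t[0]+t[1]-t[2]-t[3]);print("yaw",np.arctan2(e[1],e[0]))
k=w(crop([(410,491),(490,494),(570,496),(651,498)]),.06);print("keys",k,np.linalg.norm(np.diff(k,axis=0),axis=1))
e=k[0]-k[3];ky=np.arctan2(-e[0],e[1]);print("kyaw",ky)
p=w(crop([(348,78),(722,82),(719,368),(346,361)]),.078);print("plat",p,p.mean(0),np.linalg.norm(np.diff(p,axis=0),axis=1))
b=w(crop([(350,55),(730,67)]),.078);print("bodytop",b,"front",w(crop([(718,532),(340,527)]),.045))
print("cup,sauce,roll",w(crop([(226,398)]),.085),w(crop([(47,165)]),.15),w([(350,224)],.057))
E
```

```text
tub [[0.704  0.1479]
 [0.7005 0.0436]
 [0.5586 0.0498]
 [0.5623 0.1564]] [0.6313 0.0994]
yaw -0.05170752557277043
keys [[ 0.4603  0.1053]
 [ 0.4572  0.0559]
 [ 0.4547  0.0065]
 [ 0.4522 -0.0437]] [0.0495 0.0495 0.0502]
kyaw -0.054437348564309145
plat [[ 0.7185  0.138 ]
 [ 0.711  -0.097 ]
 [ 0.5301 -0.0867]
 [ 0.5399  0.1428]] [0.6249 0.0243] [0.2351 0.1812 0.2296]
bodytop [[ 0.7333  0.1365]
 [ 0.7206 -0.1025]] front [[ 0.4306 -0.0868]
 [ 0.4398  0.1495]]
cup,sauce,roll [[0.5182 0.2159]] [[0.6504 0.3126]] [[ 0.4676 -0.1973]]
```

```bash
python3 -m crank '{"translation":[[0,0,0],[0,0,0],[0,0,0],[0,0,0],[0,0,0],[0,0,0],[0,0,0],[0,0,0]],"roll":[0.14,0.14,0.14,0.14,0.14,0.14,0.14,0.14],"fingers":[0.6,0.6,0.6,0.6,0.6,0.6,0.6,0.6]}'
python3 -m crank '{"translation":[[0,0,0],[0,0,0],[-20,30,0],[-20,30,0],[-20,30,0],[-20,30,0],[-20,30,0],[-20,30,0]],"roll":[0.12,0.11,0,0,0,0,0,0],"fingers":[0.6,0.6,0.6,0.6,0.6,0.6,0.6,0.6]}'
```

```text
clock: 0.9
position: [0.1554, 0.5533, 0.2308]
ee_rot: [0.0, 0.644, 0.765, -0.001]
contact_force: [-0.4, 0.4, 0.0]
width: 0.0509
gripper_force: 0.0
clock: 1.7
position: [0.3297, 0.4231, 0.231]
ee_rot: [-0.0, 0.726, 0.688, -0.0]
contact_force: [0.4, 1.1, -0.1]
width: 0.0513
gripper_force: 0.0
```

```bash
python3 -m crank '{"translation":[[-26,36,0],[-28,40,0],[-28,40,0],[-28,40,0],[-28,40,0],[-28,40,0],[-26,40,0],[-20,34,0]],"roll":[0,0,0,0,0,0,0,0],"fingers":[0.6,0.6,0.6,0.6,0.6,0.6,0.6,0.6]}'
python3 -m crank '{"translation":[[0,0,0],[0,0,15],[0,0,25],[0,0,25],[0,0,25],[0,0,20],[0,0,15],[0,0,5]],"roll":[0,0,0,0,0,0,0,0],"fingers":[0.6,0.6,0.6,0.6,0.6,0.6,0.6,0.6]}'
python3 - <<'E'
from h import *
for n in("top","side"): cv2.imwrite(f"pics/{n}1.png",get_image(n))
i=cv2.imread("pics/side1.png")[140:280,150:340];j=cv2.imread("pics/top1.png")[125:250,160:330]
i=cv2.resize(i,None,fx=3,fy=3,interpolation=2);cv2.imwrite("pics/s1.png",i)
E
```

```text
clock: 2.5
position: [0.6289, 0.1939, 0.2307]
ee_rot: [-0.0, 0.726, 0.688, -0.0]
contact_force: [0.3, 0.7, 0.4]
width: 0.0514
gripper_force: 0.0
clock: 3.3
position: [0.625, 0.1964, 0.099]
ee_rot: [-0.001, 0.725, 0.688, -0.002]
contact_force: [-0.1, 0.0, -0.1]
width: 0.051
gripper_force: 0.0
```

View pics/s1.png

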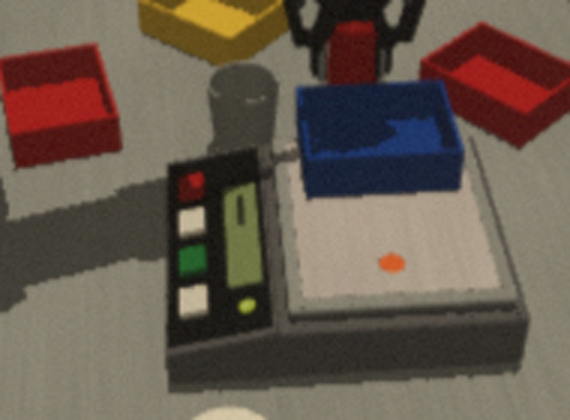

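Side crop: the fingers are behind the tub without touching it. The tub rim corners are (296,88), (445,82), (462,157) and (301,162), the green key is at (193,260), and the platter's near edge runs from (290,314) to (515,300).

```bash
python3 - <<'E'
from h import *
np.set_printoptions(precision=4,suppress=True)
f=lambda p,z:w(crop(p,3,(150,140)),z,"side")
t=f([(296,88),(445,82),(462,157),(301,162)],.123);print("tub",t,t.mean(0))
print("base near",f([(306,195),(461,188)],.078))
print("green",f([(193,260)],.06),"keys",f([(191,186),(192,222),(193,301)],.06))
print("plat near",f([(290,314),(515,300)],.078))
E
```

```text
tub [[0.5664 0.1536]
 [0.7078 0.1451]
 [0.6969 0.0322]
 [0.5561 0.0436]] [0.6318 0.0936]
base near [[0.5619 0.0512]
 [0.7025 0.0426]]
green [[ 0.456  -0.0008]] keys [[ 0.4608  0.0985]
 [ 0.4584  0.0485]
 [ 0.4527 -0.0501]]
plat near [[ 0.5288 -0.0925]
 [ 0.7128 -0.101 ]]
```

```bash
python3 -m crank '{"translation":[[0,5,5],[0,6,6],[0,0,0],[-10,0,0],[-8,0,0],[-4,0,0],[-4,0,0],[-4,0,0]],"roll":[0,0,0,0,0,0,0,0],"fingers":[0.6,0.6,0.6,0.6,0.6,0.6,0.6,0.6]}'
python3 -m crank '{"translation":[[-5,0,0],[-6,0,0],[-7,0,0],[-7,0,0],[-7,0,0],[-7,0,0],[-7,0,0],[-6,0,0]],"roll":[0,0,0,0,0,0,0,0],"fingers":[0.6,0.6,0.6,0.6,0.6,0.6,0.6,0.6]}'
python3 -m crank '{"translation":[[-3,0,0],[-1,0,0],[0,0,0]],"roll":[0,0,0],"fingers":[0.6,0.6,0.6]}'
python3 - <<'E'
from h import *
for n in("top","side"): cv2.imwrite(f"pics/{n}2.png",get_image(n))
a=cv2.resize(cv2.imread("pics/top2.png")[125:250,200:330],None,fx=3,fy=3,interpolation=2)
b=cv2.resize(cv2.imread("pics/side2.png")[155:280,200:336],None,fx=3,fy=3,interpolation=2)
cv2.imwrite("pics/c2.png",np.hstack([a,b]))
E
```

```text
clock: 4.2
position: [0.6367, 0.1653, 0.0906]
ee_rot: [-0.0, 0.726, 0.688, 0.0]
contact_force: [-0.0, 1.0, -0.9]
width: 0.0514
gripper_force: 0.6
clock: 5.0
position: [0.6338, 0.113, 0.0904]
ee_rot: [-0.0, 0.726, 0.688, 0.0]
contact_force: [0.0, 2.9, 1.7]
width: 0.0513
gripper_force: 1.2
clock: 5.3
position: [0.6335, 0.1092, 0.0901]
ee_rot: [0.0, 0.726, 0.688, -0.0]
contact_force: [0.2, 0.5, 1.3]
width: 0.0511
gripper_force: 0.3
```

View pics/c2.png

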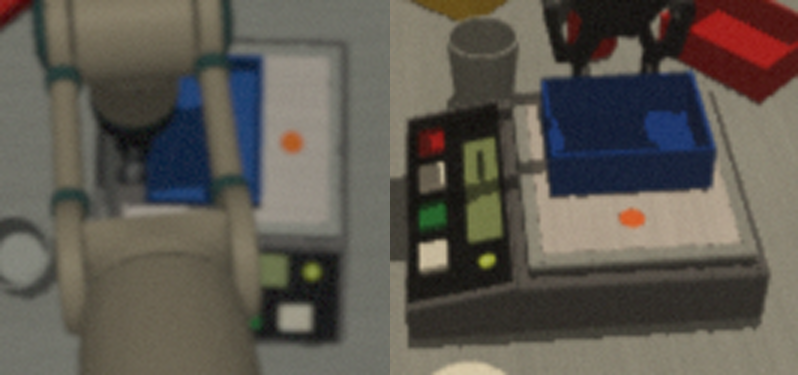

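The tub has slid toward the middle, upright and square. Top crop: its right rim runs from (262,57) to (261,205). Side crop: its near base edge runs from (161,195) to (322,186).

```bash
python3 - <<'E'
from h import *
np.set_printoptions(precision=4,suppress=True)
print("rim R",w(crop([(262,57),(261,205)],3,(200,125)),.123))
print("base near",w(crop([(161,195),(322,186)],3,(200,155)),.078,"side"))
print("plat near R",w(crop([(136,271),(365,255)],3,(200,155)),.078,"side"))
print("plat right top",w(crop([(341,45),(340,238)],3,(200,125)),.078))
E
```

```text
rim R [[ 0.6958 -0.0142]
 [ 0.5545 -0.0079]]
base near [[ 0.5579 -0.0082]
 [ 0.6983 -0.015 ]]
plat near R [[ 0.5253 -0.0943]
 [ 0.7128 -0.101 ]]
plat right top [[ 0.7182 -0.0976]
 [ 0.5268 -0.0877]]
```

```bash
python3 -m crank '{"translation":[[-3,0,0],[-4,0,0],[-5,0,0],[-5,0,0],[-3,0,0],[-2,0,0],[-1,0,0],[0,0,0]],"roll":[0,0,0,0,0,0,0,0],"fingers":[0.6,0.6,0.6,0.6,0.6,0.6,0.6,0.6]}'
python3 -m crank '{"translation":[[5,0,0],[15,0,0],[20,0,0],[10,0,-10],[0,0,-30],[0,0,-40],[0,0,-40],[0,0,-20]],"roll":[0,0,0,0,0,0,0,0],"fingers":[0.6,0.6,0.6,0.6,0.6,0.6,0.6,0]}'
```

```text
clock: 6.2
position: [0.6325, 0.0864, 0.0904]
ee_rot: [0.0, 0.726, 0.688, -0.0]
contact_force: [-0.6, 0.5, -0.1]
width: 0.0513
gripper_force: 0.0
clock: 7.0
position: [0.6366, 0.1377, 0.2355]
ee_rot: [0.002, 0.725, 0.689, 0.003]
contact_force: [1.5, -0.8, -0.3]
width: 0.0378
gripper_force: 0.0
```

```bash
python3 -m crank '{"translation":[[-10,-12,0],[-20,-25,0],[-20,-25,0],[-20,-25,0],[-20,-25,0],[-20,-25,0],[-20,-25,0],[-12,-13,0]],"roll":[0,0,0,0,0,0,0,0],"fingers":[0,0,0,0,0,0,0,0]}'
python3 -m crank '{"translation":[[0,0,25],[0,0,35],[0,0,35],[0,0,25],[0,0,10],[0,0,0]],"roll":[0,0,0,0,0,0],"fingers":[0,0,0,0,0,0]}'
python3 - <<'E'
from h import *
for n in("top","side"): cv2.imwrite(f"pics/{n}3.png",get_image(n))
a=cv2.resize(cv2.imread("pics/top3.png")[125:250,200:330],None,fx=3,fy=3,interpolation=2)
b=cv2.resize(cv2.imread("pics/side3.png")[155:280,200:336],None,fx=3,fy=3,interpolation=2)
cv2.imwrite("pics/c3.png",np.hstack([a,b]))
E
```

```text
clock: 7.8
position: [0.4509, 0.0038, 0.2311]
ee_rot: [0.0, 0.726, 0.688, -0.0]
contact_force: [0.6, 0.8, 0.5]
width: 0.0001
gripper_force: 0.0
clock: 8.4
position: [0.4526, 0.0044, 0.0996]
ee_rot: [-0.001, 0.726, 0.688, -0.001]
contact_force: [-0.2, -0.0, 0.2]
width: -0.0
gripper_force: 0.0
```

View pics/c3.png

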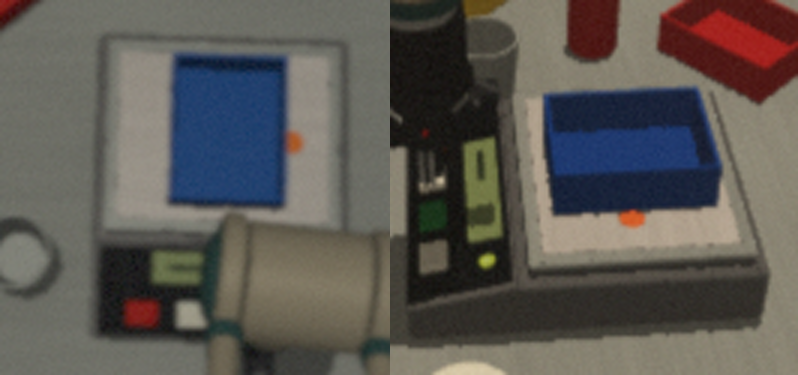

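```bash
python3 - <<'E'
from h import *
np.set_printoptions(precision=4,suppress=True)
T=lambda p,z:w(crop(p,3,(200,125)),z);S=lambda p,z:w(crop([(a-390,b) for a,b in p],3,(200,155)),z,"side")
t=T([(174,55),(287,57),(285,206),(169,204)],.123);print("tub top",t.mean(0))
print("plat top",T([(104,42),(341,46),(340,238),(101,231)],.078).mean(0))
print("steel inner",T([(117,52),(333,55),(330,222),(112,218)],.078).mean(0))
print("side near base",S([(554,214),(718,205)],.078),"rim",S([(545,93),(697,89),(719,164),(551,173)],.123).mean(0))
print("side plat",S([(519,95),(712,92),(757,258),(527,272)],.078).mean(0))
c=camera_info("side");p=manip.get_state()["position"]
q=cv2.projectPoints(np.array([p]),c["rvec"],c["tvec"],c["mtx"],None)[0].ravel();print("tip px in crop",(q-[200,155])*3+[390,0])
E
```

```text
tub top [0.6264 0.0197]
plat top [0.6273 0.0233]
steel inner [0.6296 0.0217]
side near base [[ 0.5571 -0.0318]
 [ 0.6975 -0.0392]] rim [0.6283 0.0187]
side plat [0.6295 0.0122]
tip px in crop [427.0066 174.8107]
```

```bash
python3 -m crank '{"translation":[[2,0,8],[0,0,10],[0,0,6],[0,0,3],[0,0,2],[0,0,0],[0,0,0]],"roll":[0,0,0,0,0,0,0],"fingers":[0,0,0,0,0,0,0]}'
python3 -m crank '{"translation":[[0,0,2],[0,0,2],[0,0,0]],"roll":[0,0,0],"fingers":[0,0,0]}'
python3 -m crank '{"translation":[[0,0,2],[0,0,0]],"roll":[0,0],"fingers":[0,0]}'
```

```text
clock: 9.2
position: [0.4531, 0.006, 0.0714]
ee_rot: [0.0, 0.726, 0.688, 0.0]
contact_force: [0.2, 0.1, -0.8]
width: -0.0
gripper_force: 0.0
clock: 9.5
position: [0.4527, 0.0061, 0.0671]
ee_rot: [-0.0, 0.726, 0.688, -0.0]
contact_force: [-0.1, -0.5, -0.8]
width: 0.0003
gripper_force: 0.0
clock: 9.7
position: [0.4527, 0.0061, 0.0651]
ee_rot: [-0.0, 0.726, 0.688, -0.0]
contact_force: [0.6, -0.8, -0.1]
width: -0.0001
gripper_force: 0.0
```

```bash
python3 -m crank '{"translation":[[0,0,2],[0,0,0]],"roll":[0,0],"fingers":[0,0]}'
python3 -m crank '{"translation":[[0,0,1.5],[0,0,0]],"roll":[0,0],"fingers":[0,0]}'
python3 -m crank '{"translation":[[0,0,1],[0,0,0]],"roll":[0,0],"fingers":[0,0]}'
```

```text
clock: 9.9
position: [0.4527, 0.0061, 0.0631]
ee_rot: [-0.0, 0.726, 0.688, -0.0]
contact_force: [-0.4, -0.4, -0.0]
width: -0.0002
gripper_force: 0.0
clock: 10.1
position: [0.4528, 0.0061, 0.0616]
ee_rot: [-0.0, 0.726, 0.688, -0.0]
contact_force: [-0.6, 0.1, 0.3]
width: -0.0
gripper_force: 0.0
clock: 10.3
position: [0.4528, 0.0061, 0.0607]
ee_rot: [-0.0, 0.726, 0.688, -0.0]
contact_force: [-0.1, -0.5, -0.7]
width: -0.0
gripper_force: 0.0
```

```bash
python3 -m crank '{"translation":[[0,0,1],[0,0,0]],"roll":[0,0],"fingers":[0,0]}'
python3 -m crank '{"translation":[[0,0,1],[0,0,0]],"roll":[0,0],"fingers":[0,0]}'
python3 -m crank '{"translation":[[0,0,1],[0,0,0]],"roll":[0,0],"fingers":[0,0]}'
```

```text
clock: 10.5
position: [0.4528, 0.0061, 0.0597]
ee_rot: [-0.0, 0.726, 0.688, -0.0]
contact_force: [-0.1, 0.6, 0.1]
width: -0.0001
gripper_force: 0.0
clock: 10.7
position: [0.4531, 0.0061, 0.0589]
ee_rot: [0.0, 0.726, 0.688, 0.0]
contact_force: [1.1, 0.7, 1.6]
width: -0.0
gripper_force: 0.8
clock: 10.9
position: [0.4532, 0.0061, 0.0579]
ee_rot: [0.0, 0.726, 0.688, 0.0]
contact_force: [-0.2, -0.6, 2.0]
width: -0.0002
gripper_force: 1.1
```

```bash
python3 -m crank '{"translation":[[0,0,1],[0,0,0]],"roll":[0,0],"fingers":[0,0]}'
python3 -m crank '{"translation":[[0,0,1],[0,0,0],[0,0,0]],"roll":[0,0,0],"fingers":[0,0,0]}'
python3 -m crank '{"translation":[[0,0,0.5],[0,0,0],[0,0,0]],"roll":[0,0,0],"fingers":[0,0,0]}'
```

```text
clock: 11.1
position: [0.4534, 0.006, 0.057]
ee_rot: [0.0, 0.726, 0.688, 0.0]
contact_force: [-0.0, 0.3, 2.8]
width: -0.0
gripper_force: 1.5
clock: 11.4
position: [0.4535, 0.0061, 0.056]
ee_rot: [0.0, 0.726, 0.688, 0.0]
contact_force: [2.1, 0.5, 4.3]
width: 0.0002
gripper_force: 1.8
clock: 11.7
position: [0.4536, 0.006, 0.0555]
ee_rot: [0.001, 0.726, 0.688, 0.001]
contact_force: [2.9, 0.9, 4.8]
width: -0.0002
gripper_force: 2.0
```

```bash
python3 -m crank '{"translation":[[0,0,0.3],[0,0,0],[0,0,0],[0,0,-3],[0,0,-6],[0,0,-15],[0,0,-30],[0,0,-30]],"roll":[0,0,0,0,0,0,0,0],"fingers":[0,0,0,0,0,0,0,0]}'
python3 -m crank '{"translation":[[0,-20,-30],[0,-40,-20],[0,-40,0],[0,-40,0],[0,-20,0],[0,0,0],[0,0,0]],"roll":[0,0,0,0,0,0,0],"fingers":[0,0,0,0,0,0,0]}'
python3 - <<'E'
from h import *
for n in("top","side"): cv2.imwrite(f"pics/{n}4.png",get_image(n))
a=cv2.resize(cv2.imread("pics/top4.png")[125:250,160:360],None,fx=2,fy=2,interpolation=2)
b=cv2.resize(cv2.imread("pics/side4.png")[155:280,190:336],None,fx=2,fy=2,interpolation=2)
cv2.imwrite("pics/c4.png",np.hstack([a,b]))
E
```

```text
clock: 12.5
position: [0.4501, 0.0064, 0.1387]
ee_rot: [-0.002, 0.726, 0.688, -0.002]
contact_force: [0.6, -0.5, -0.4]
width: -0.0001
gripper_force: 0.0
clock: 13.2
position: [0.2927, 0.0146, 0.1889]
ee_rot: [-0.0, 0.726, 0.688, -0.0]
contact_force: [0.8, -0.1, 0.5]
width: -0.0001
gripper_force: 0.0
```

View pics/c4.png

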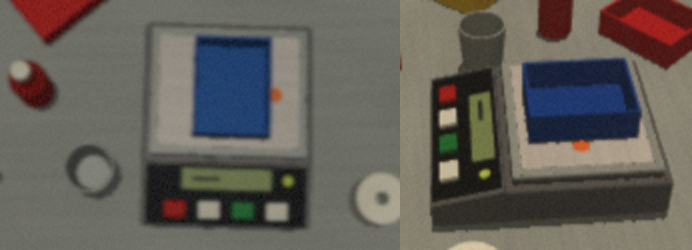

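The tub (top crop centre about (233,87)) sits square in the middle of the platter. All four keys are up, and the cup, bottle and roll haven't moved.

```bash
python3 -c "from rig import manip; print(manip.sign_off())"
```

```text
the job is handed in; nothing more can be done
None
```

The job is handed in at about 13 s: the blue tub is within about 3 mm of the platter's middle by the cameras, and the tare key was pressed to near its full travel (judged from about 4.8 N and 4 mm of finger travel) and is back up, with nothing else disturbed.

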